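Push the deep-well block home in the sampler's corner stop

ROBOT

A 6-joint arm with a two-finger parallel gripper is mounted at the origin on the work surface. World frame = base frame: x ahead of the robot, y to its left, z up, the work surface at z = 0. Lengths are in mm, angles in rad, forces in N, time in s.
With the tool pointing down it reaches from about 350 to 875 mm from the base axis. Payload 4.2 kg.
Tool frame: the origin (TCP) lies between the finger pads; the fingertips stand 14 mm ahead of it and the grasp point (between the pads) lies 5 mm behind it; z points along the fingers, y is the line along which they close (so a half turn about z gives the same grasp; the last joint's range is limited). The gripper opens to 85 mm and grips with 20 to 120 N. Pads are 22 mm wide; open, the fingers measure 114 mm over their backs; the gripper's body (76 mm by 85 mm) begins 54 mm behind the grasp point. The pads swing forward as they close: fully open they stand 13 mm farther back than shut.
Start: joints at [1.579, 0.385, 0.008, 0, -1.194, -0.259], TCP at [155.08, 605.433, 245.312] pointing down, gripper open.
Joint ranges: [-3.14, 3.14], [-1.21, 2.06], [-1.07, 1.41], [-3.16, 2.05], [-2.99, -0.16], [-3.1, 3.1]. Speed limits (rad/s): [2.79, 2.79, 3.14, 3.14, 3.14, 3.14].

INTERFACE

Orientations are given as a unit quaternion [x, y, z, w].
In Python, from bench import * gives the robot as it stands.
- The arm moves only by the tool carry_out, never from a script. Its argument "motion" is a list of rows, each a list of 7 numbers: the turn, a rotation vector about the tool's x, y, z in rad, then the shift along the tool's x, y, z in mm, then the opening, from -1 (shut) to 1 (fully open), so that 0 is half open. A call has 1 to 5 rows; each row is the pose to reach, as a shift and turn from the pose commanded when the call began, along the tool's axes at that moment; what a row does not reach only later rows make up. A row lasts 1/8 s, in which the tool goes at most 62.5 mm and 10.7 degrees, less where a joint would pass 70% of its speed; a pose out of reach is approached as far as the arm can. A call with a gripper value outside its range is refused whole. The fingers move at their own pace and stop on an object; the grip force is fixed at half the most. Time passes only in rows, so rows that repeat a pose let the fingers close. It gives the time, the measured TCP pose, the force, the opening and the grip force at its end, in the units of the state.
- read_state(): the state, without advancing time (a new reading comes with each control period).
- get_image(name): name is "side" or "top" or "wrist"; returns a dict with "color" (420x560x3 uint8, blue, green, red), "mtx" (3x3 intrinsics, pixels), "position" and "orientation" of the camera in the world. Camera axes: x right, y down, z forward; pixel columns grow to the right and rows downward; lengths in mm; the calibration is good to about 2 mm. A picture is of the moment at which its call begins. There is no depth.
- job_done(): hands the job in; it is judged then, once.
The state is a dict: "clock": time; "joints": joint angles; "joint_vel": joint speeds; "joint_efforts": joint torques, N m; "position": TCP position; "ee_rot": TCP orientation; "contact_force": force on the tool from outside, world axes, zero at the start; "wrist_torque": the same for the moment, N m; "gripper_width": finger opening in mm; "grasp_force": force on a finger pad.
Only numpy, scipy, OpenCV 4.12 (cv2) and the standard library are available. Lean on these libraries where they do the work, as an engineer would, in place of code of your own. Each camera call takes 0.05 s, during which the arm holds its last target. There are 200 camera calls.

TASK

Push the grey deep-well sample block along the bench with the fingers until it sits fully home in the inside corner of the sampler's L-shaped dark steel stop: flush against the long back leg and flush against the short side leg at once. Only slide it: do not pick it up, lift it or tip it. Leave the bottle, the jar and the tube stand where they are, and finish with the hand clear of everything.

Things in the scene. Friction and masses are not known exactly. Their poses are not given: they have to be found in the camera images.
- block: loose grey plastic deep-well block, a plain box with 4 x 6 dark wells marked on top, 85 mm (its x) by 127 mm (its y) by 44 mm high, about 0.35 kg; origin at the centre of its underside. It stands on the bench, turned up to about 25 degrees from the world axes, and slides with dry friction of some 2 to 5 N.
- stop: fixed L-shaped dark steel stop, turned up to 15 degrees. Origin at the inside corner, bench height; +x points away from the robot, +y to its left. Legs 12 mm thick, 25 mm high. Back leg: inner face is the plane x = 0, from the corner 160 mm along -y. Side leg: inner face is y = 0, from the corner 90 mm along -x. A grey housing 85 mm deep, 29 mm high stands right behind the back leg.
- stop_home (a point): point of the stop, at bench height, where the block's origin lies when the block is home: x = -42.5 mm, y = -63.5 mm from the corner in the stop's axes. The block's 127 mm side is then against the back leg, its 85 mm side against the side leg, its x and y axes parallel to the stop's.
- bottle: bystander: loose brown glass bottle with a white cap and pale label, 60 mm across, 130 mm high, upright; origin at the centre of its underside
- jar: bystander: loose clear glass jar with a white lid and pale label, 52 mm across, 70 mm high, upright; origin at the centre of its underside
- tubes: bystander: loose white tube stand 60 mm (its x) by 90 mm (its y) with six blue-capped tubes, 73 mm high overall; origin at the centre of its underside
Not all that is in view belongs to the job. Leave any red or yellow look-alike of the block alone.

How it is judged:
By the outcome, as a careful person would: the job done as asked, in the order asked, and still so for the second after the job is handed in, with the robot touching nothing.
It also fails if it takes over 72 s, if anything falls off the work surface, if the arm or the gripper's body presses on something with over 40 N, if the wrist force passes 120 N, or if a joint passes its speed limit or range.

## Working session

There is one attempt and no reset: what is moved stays moved. The work goes in short steps, Python scripts to look and compute and a tool call to move; the robot and the scene stay as the last step left them, time stands still between calls to the robot, and variables do not carry over. Pictures are saved under pics/ and viewed, at most 10 in all, crops included, and the job is handed in when it is done.

Besides the shell and the picture viewer there is one more tool, called by a JSON object that holds its "api" and its "payload", one argument or row to a line. carry_out: Moves the arm, as the interface text tells. Its arguments: {"type":"object","properties":{"motion":{"type":"array"}},"required":["motion"]}

```bash
mkdir -p pics; ls; python3 - <<'E'
from bench import *
import cv2
s=read_state(); print(s)
for n in("top","side"):
    d=get_image(n); cv2.imwrite(f"pics/{n}0.png",d["color"]); print(n,d["mtx"],d["position"],d["orientation"])
E
```

```text
pics
{'clock': 0.0, 'joints': array([ 1.57860401e+00,  3.85530581e-01,  6.65463298e-03, -4.90664286e-04,
       -1.19400511e+00, -2.58603036e-01]), 'joint_vel': array([ 0.00089557,  0.00215047, -0.00030301, -0.00080178,  0.00099877,
       -0.00023646]), 'joint_efforts': array([-1.34983770e-04, -3.92292345e+01,  1.88409233e+01,  4.18644950e+00,
       -4.60917319e-03,  5.64442530e-06]), 'position': array([154.95224851, 604.92528689, 244.24974273]), 'ee_rot': array([ 9.92136120e-01, -1.25159019e-01, -8.75694829e-05,  1.06341587e-03]), 'contact_force': array([-0.08949501, -0.50790719, -0.43294187]), 'wrist_torque': array([ 0.0106628 , -0.00526226, -0.03094767]), 'grasp_force': 0.0, 'gripper_width': 85.49763249346056}
top [[446.139671     0.         286.93586873]
 [  0.         446.139671   210.48148499]
 [  0.           0.           1.        ]] [ 468.53626772    3.12795532 1243.37997369] [-0.69714451  0.71586457 -0.02604239  0.02914162]
side [[461.19061589   0.         283.77800459]
 [  0.         461.19061589 210.14185633]
 [  0.           0.           1.        ]] [ 144.02447659 -930.75615783  717.69491273] [ 0.86306925 -0.1694079   0.09905799 -0.46540299]
```

View pics/top0.png

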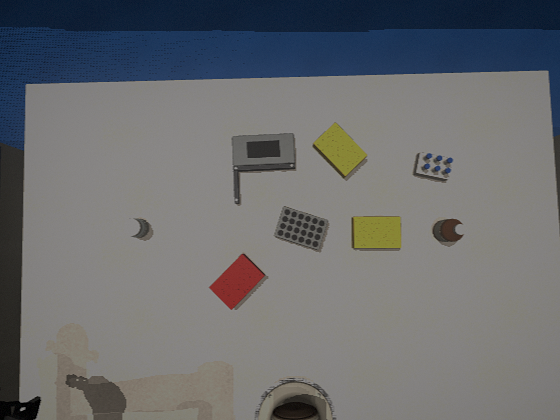

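View pics/side0.png

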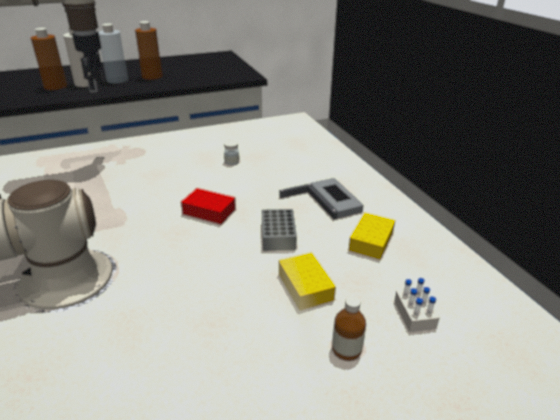

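In the top view (up = +x, left = +y), the possible targets are:
- grey block with wells at (302,228)
- yellow look-alikes at (340,150) and (377,232)
- red look-alike at (237,281)
- grey housing at (264,150)

I choose the grey one with the 4 x 6 wells at (302,228). The stop's corner is near (237,170). In the side view the block is at (279,229) and the stop's short leg at (297,190).

```bash
cat > h.py <<'E'
from bench import *
import cv2, numpy as np
from scipy.spatial.transform import Rotation as R
def cast(d,px,z):
    px=np.atleast_2d(px).astype(float)
    v=np.c_[px,np.ones(len(px))]@np.linalg.inv(d["mtx"]).T
    v=R.from_quat(d["orientation"]).apply(v); p=np.array(d["position"])
    return p+v*((z-p[2])/v[:,2])[:,None]
def proj(d,P):
    c=R.from_quat(d["orientation"]).inv().apply(np.atleast_2d(P)-d["position"])@d["mtx"].T
    return c[:,:2]/c[:,2:]
E
python3 - <<'E'
from h import *
d=get_image("top"); im=d["color"]
c=cv2.resize(im[120:260,220:400],None,fx=4,fy=4,interpolation=cv2.INTER_CUBIC); cv2.imwrite("pics/crop0.png",c)
hsv=cv2.cvtColor(im,cv2.COLOR_BGR2HSV)
print([im[y,x].tolist() for x,y in((302,260),(285,212),(237,190),(240,140),(264,168),(200,150))])
E
```

```text
[[132, 134, 137], [41, 43, 45], [73, 73, 74], [98, 102, 102], [69, 68, 71], [132, 134, 136]]
```

View pics/crop0.png

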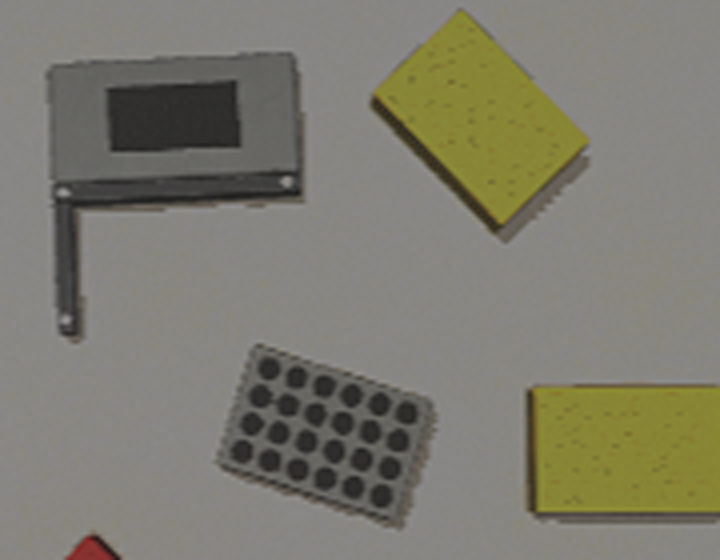

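The crop confirms the choice: the grey box with 4 x 6 dark wells is centred near crop (327,435). The stop's bolts are at crop (63,190), (287,182) and (67,320), which lie on the leg centre lines.

```bash
cat >> h.py <<'E'
def block(d,tag=None):
    """block centre and yaw (deg) from wells at z=44"""
    im=d["color"]; S=4
    g=cv2.cvtColor(cv2.resize(im,None,fx=S,fy=S,interpolation=cv2.INTER_CUBIC),cv2.COLOR_BGR2GRAY)
    m=(g<70).astype(np.uint8)
    n,l,st,ce=cv2.connectedComponentsWithStats(m)
    ok=[i for i in range(1,n) if 200<st[i,4]<800 and max(st[i,2:4])<34 and min(st[i,2:4])>14]
    px=(ce[ok]+.5)/S-.5
    P=cast(d,px,44)[:,:2]
    P=P[[np.sum(np.hypot(*(P-p).T)<25)>=3 for p in P]]
    (c,(a,b),t)=cv2.minAreaRect(P.astype(np.float32))
    bx=cv2.boxPoints((c,(a,b),t)); e=[bx[1]-bx[0],bx[2]-bx[1]]
    s=min(e,key=np.linalg.norm); yaw=(np.degrees(np.arctan2(s[1],s[0]))+90)%180-90
    return len(P),P.mean(0),yaw,(a,b)
E
python3 - <<'E'
from h import *
d=get_image("top"); print(block(d))
im=d["color"]; S=4
g=cv2.cvtColor(im,cv2.COLOR_BGR2GRAY)
B=cv2.resize(g,None,fx=S,fy=S,interpolation=cv2.INTER_CUBIC)
out=[]
for cx,cy in((63,190),(287,182),(67,320)):
    u,v=cx+880,cy+480
    w=B[v-9:v+10,u-9:u+10].astype(float); w=np.clip(w-100,0,None); yy,xx=np.mgrid[-9:10,-9:10]
    p=np.array([u+(w*xx).sum()/w.sum(),v+(w*yy).sum()/w.sum()]); out.append((p+.5)/S-.5)
P=cast(d,out,25)[:,:2]; print(P)
a=P[0]-P[1]; b=P[0]-P[2]
ya=np.degrees(np.arctan2(-a[0],a[1])); yb=np.degrees(np.arctan2(b[1],b[0])); print(ya,yb,np.linalg.norm(a),np.linalg.norm(b))
yaw=(ya*2+yb)/3
Rm=R.from_euler('z',yaw,degrees=True).as_matrix()[:2,:2]
C=P[0]-Rm@[6,6]; print("corner",C,"yaw",yaw,"home",C+Rm@[-42.5,-63.5])
# check overlay: outline of L at z=25, inner at z=0
big=cv2.resize(im,None,fx=8,fy=8,interpolation=cv2.INTER_CUBIC)
def dr(q,z,col):
    w=np.c_[(Rm@np.array(q).T).T+C,np.full(len(q),z)]; pp=(proj(d,w)+.5)*8
    cv2.polylines(big,[pp.astype(np.int32)],True,col,1)
L=[(0,0),(0,-160),(12,-160),(12,12),(-90,12),(-90,0)]
dr(L,25,(0,255,0)); dr(L,0,(0,0,255))
cv2.imwrite("pics/ov.png",big[150*8:215*8,225*8:305*8][:600,:800])
# mean profiles of masks
E
```

```text
(21, array([510.96073536, -33.67790615]), np.float32(-19.385292), (97.90118408203125, 58.79176330566406))
[[686.25101819 146.46344325]
 [689.72273045  -7.88168825]
 [597.98686783 146.91459441]]
1.2885467902414254 -0.2928576562682176 154.38417148637575 88.26530335914357
corner [680.33128052 140.38424052] yaw 0.761411974738211 home [638.67886917  76.32507545]
```

View pics/ov.png

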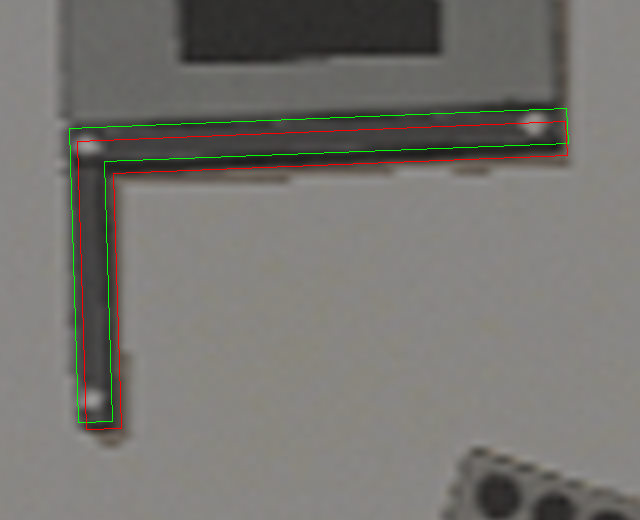

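The overlay fits the stop well: corner about (680,140), yaw about 1°, home about (639,76). The block is at about (511,-34), yaw -19°.

Plan:
1. Push +x with a square two-finger front, which also straightens the block.
2. Push +y.
3. Push +x home.

```bash
cat >> h.py <<'E'
def go(*tg):
    """targets (x,y,z,yaw deg) -> turn z, tool shift from the measured pose"""
    s=read_state(); r=R.from_quat(s["ee_rot"]); X=r.as_matrix()[:,0]
    yaw=np.degrees(np.arctan2(X[1],X[0]))
    print("t",round(s["clock"],2),"pos",s["position"].round(1),"yaw",yaw.round(2),"F",s["contact_force"].round(1),"w",round(s["gripper_width"],1),"j",s["joints"].round(2), "tilt",r.as_matrix()[:2,2].round(4))
    for x,y,z,w in tg:
        print((x,y,z,w),"turn",np.radians(yaw-w).round(3),"shift",r.inv().apply(np.array([x,y,z])-s["position"]).round(1))
E
python3 -c "
from h import *
go((400,300,220,1),(410,-20,150,1))"
```

```text
t 0.2 pos [155.  605.1 244.6] yaw -14.37 F [-0.5  0.1 -0.5] w 85.5 j [ 1.58  0.39  0.01 -0.   -1.19 -0.26] tilt [-0.0002 -0.0013]
(400, 300, 220, 1) turn -0.268 shift [313.1 234.8  25. ]
(410, -20, 150, 1) turn -0.268 shift [402.2 542.2  95.4]
```

{"api": "carry_out", "payload": {
  "motion": [
    [0,0,-0.05,50,37,4,1],
    [0,0,-0.1,98,74,8,1],
    [0,0,-0.16,146,111,12,1],
    [0,0,-0.22,194,148,16,1],
    [0,0,-0.268,242,185,20,1]
  ]
}}

```text
clock: 0.82
position: [344.4, 364.5, 225.3]
ee_rot: [1.0, 0.01, 0.0, -0.0]
contact_force: [0.9, 1.4, -0.0]
gripper_width: 85.5
grasp_force: 0.0
```

```bash
python3 -c "
from h import *
go((410,-20,150,1))"
```

```text
t 0.82 pos [344.4 364.5 225.3] yaw 1.11 F [ 0.9  1.4 -0. ] w 85.5 j [ 1.14  0.19 -0.32  0.   -1.06  0.45] tilt [0.0002 0.0003]
(410, -20, 150, 1) turn 0.002 shift [ 58.1 385.7  75.2]
```

{"api": "carry_out", "payload": {
  "motion": [
    [0,0,0,12,58,10,1],
    [0,0,0,22,116,20,1],
    [0,0,0,32,174,30,1],
    [0,0,0,42,232,40,1],
    [0,0,0,52,290,50,1]
  ]
}}

```text
clock: 1.45
position: [400.6, 75.4, 175.3]
ee_rot: [1.0, 0.009, 0.0, -0.0]
contact_force: [0.6, 0.1, 0.2]
gripper_width: 85.4
grasp_force: 0.0
```

```bash
python3 -c "
from h import *
go((405,-20,26,1))"
```

```text
t 1.45 pos [400.6  75.4 175.3] yaw 1.03 F [0.6 0.1 0.2] w 85.4 j [ 0.59  0.08 -0.6   0.   -0.89  1.  ] tilt [0.001  0.0005]
(405, -20, 26, 1) turn 0.001 shift [  2.5  95.5 149.3]
```

{"api": "carry_out", "payload": {
  "motion": [
    [0,0,0,6,48,25,1],
    [0,0,0,12,96,50,1],
    [0,0,0,12,96,90,1],
    [0,0,0,12,96,130,1],
    [0,0,0,12,96,148,1]
  ]
}}

```text
clock: 2.08
position: [413.1, -19.4, 25.5]
ee_rot: [1.0, 0.008, -0.002, 0.001]
contact_force: [1.0, 0.1, 0.5]
gripper_width: 85.4
grasp_force: 0.0
```

{"api": "carry_out", "payload": {
  "motion": [
    [0,0,0,6,0,0,1],
    [0,0,0,12,0,0,1],
    [0,0,0,18,0,0,1],
    [0,0,0,24,0,0,1],
    [0,0,0,30,0,0,1]
  ]
}}

```text
clock: 2.7
position: [444.5, -18.2, 27.7]
ee_rot: [1.0, 0.008, 0.0, -0.0]
contact_force: [-3.5, 0.3, 1.7]
gripper_width: 85.4
grasp_force: 1.5
```

```bash
python3 -c "
from h import *
go(); d=get_image('top');print(block(d))
e=get_image('side')
cv2.imwrite('pics/a.png',np.hstack([cv2.resize(d['color'][160:320,200:400],None,fx=2,fy=2),cv2.resize(e['color'][150:310,180:380],None,fx=2,fy=2)]))"
```

```text
t 2.7 pos [444.5 -18.2  27.7] yaw 0.97 F [-3.5  0.3  1.7] w 85.4 j [ 0.33  0.39 -0.69 -0.   -0.49  1.26] tilt [0.0001 0.0001]
(19, array([523.05693425, -26.51105957]), np.float32(-19.14444), (97.62709045410156, 58.8126335144043))
```

View pics/a.png

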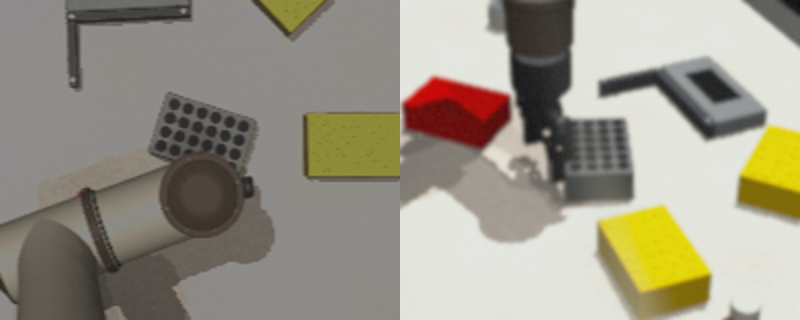

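The right finger has just met the block's near face at its -y end (left half of the picture, about (240,170)). Red and yellow are clear. I keep pushing.

{"api": "carry_out", "payload": {
  "motion": [
    [0,0,0,6,0,0,1],
    [0,0,0,12,0,0,1],
    [0,0,0,18,0,0,1],
    [0,0,0,24,0,0,1],
    [0,0,0,30,0,0,1]
  ]
}}

```text
clock: 3.42
position: [474.7, -17.6, 27.2]
ee_rot: [1.0, 0.009, 0.0, -0.0]
contact_force: [-1.4, -1.6, -0.9]
gripper_width: 85.5
grasp_force: 0.9
```

{"api": "carry_out", "payload": {
  "motion": [
    [0,0,0,6,0,0,1],
    [0,0,0,12,0,0,1],
    [0,0,0,18,0,0,1],
    [0,0,0,24,0,0,1],
    [0,0,0,30,0,0,1]
  ]
}}

```text
clock: 4.05
position: [503.8, -17.2, 27.3]
ee_rot: [1.0, 0.009, -0.001, 0.0]
contact_force: [-6.2, 1.0, 3.8]
gripper_width: 85.4
grasp_force: 2.9
```

```bash
python3 -c "
from h import *
go(); d=get_image('top');print(block(d))"
```

```text
t 4.05 pos [503.8 -17.2  27.3] yaw 1.0 F [-6.2  1.   3.8] w 85.4 j [ 0.29  0.46 -0.54 -0.   -0.57  1.3 ] tilt [-0.002  -0.0004]
(8, array([582.14649986,  -3.23188513]), np.float32(0.9235306), (20.14761734008789, 97.64143371582031))
```

The block is now square at yaw 0.9°, centre x about 562. I back off, lift, turn 90° and go round to its -y side.

{"api": "carry_out", "payload": {
  "motion": [
    [0,0,0,-20,0,0,1],
    [0,0,0,-30,0,-40,0.5],
    [0,0,0.15,-25,40,-90,0],
    [0,0,0.33,-10,85,-110,0],
    [0,0,0.51,10,125,-110,0]
  ]
}}

```text
clock: 4.72
position: [519.9, -143.2, 141.1]
ee_rot: [0.969, -0.246, 0.005, -0.001]
contact_force: [0.2, 0.4, -0.1]
gripper_width: 42.8
grasp_force: 0.0
```

```bash
python3 -c "
from h import *
go((562,-150,140,-89)); d=get_image('top');print(block(d))
cv2.imwrite('pics/b.png',cv2.resize(d['color'][120:300,200:400],None,fx=3,fy=3))"
```

```text
t 4.72 pos [ 519.9 -143.2  141.1] yaw -28.49 F [ 0.2  0.4 -0.1] w 42.8 j [ 0.03  0.34 -0.35  0.   -0.87  1.04] tilt [ 0.0105 -0.0005]
(562, -150, 140, -89) turn 1.056 shift [ 40.2 -14.1   1.5]
(0, array([nan, nan]), np.float32(0.0), (0.0, 0.0))h.py:25: RuntimeWarning: Mean of empty slice.
  return len(P),P.mean(0),yaw,(a,b)
  ret = um.true_divide(
```

View pics/b.png

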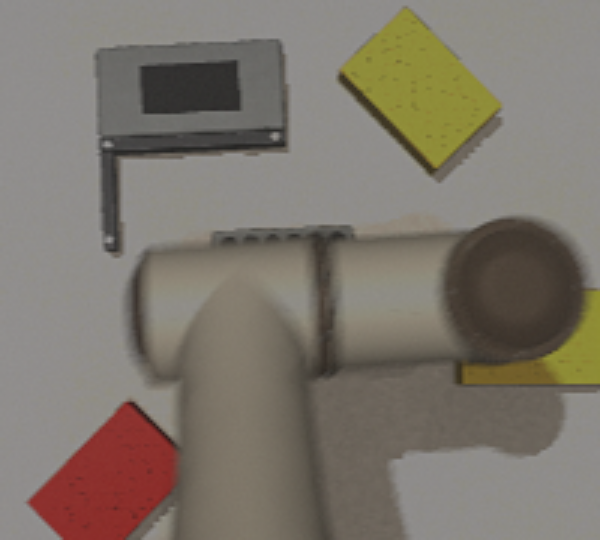

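The arm covers most of the block. Its far edge shows at picture row 228, columns 213 to 354, which is top-image px (271..318, 196). I turn the tool and measure from that edge.

{"api": "carry_out", "payload": {
  "motion": [
    [0,0,0.18,15,-5,0,0],
    [0,0,0.36,30,-10,0,0],
    [0,0,0.54,40,-14,0,0],
    [0,0,0.72,40,-14,0,0],
    [0,0,0.9,40,-14,0,0]
  ]
}}

```text
clock: 5.4
position: [560.0, -148.5, 137.8]
ee_rot: [0.766, -0.643, 0.002, -0.001]
contact_force: [-1.0, -0.1, -0.3]
gripper_width: 42.6
grasp_force: 0.0
```

{"api": "carry_out", "payload": {
  "motion": [
    [0,0,0.156,0,0,0,0],
    [0,0,0.156,0,0,0,0]
  ]
}}

```text
clock: 5.65
position: [559.5, -148.4, 137.8]
ee_rot: [0.716, -0.698, 0.001, -0.001]
contact_force: [-0.9, 0.8, 0.1]
gripper_width: 42.7
grasp_force: 0.0
```

```bash
python3 -c "
from h import *
d=get_image('top');print(cast(d,[[271,196],[318,195.7]],44)); 
go((564,-140,27,-89))
e=get_image('side')
cv2.imwrite('pics/c.png',np.hstack([cv2.resize(d['color'][140:300,200:400],None,fx=2,fy=2),cv2.resize(e['color'][150:310,200:400],None,fx=2,fy=2)]))"
```

```text
[[602.82898783  49.19679723  44.        ]
 [600.2289276  -77.82360113  44.        ]]
t 5.7 pos [ 559.2 -148.4  137.7] yaw -88.55 F [ 0.2 -0.4  0.3] w 42.6 j [ 0.02  0.4  -0.26  0.   -0.91  0.  ] tilt [ 0.0023 -0.0002]
(564, -140, 27, -89) turn 0.008 shift [ -8.3  -4.7 110.7]
```

View pics/c.png

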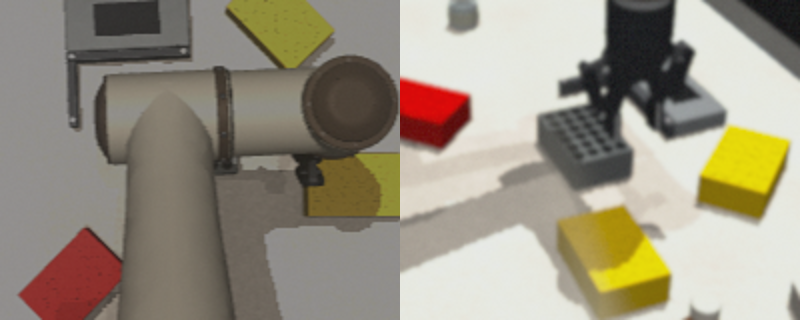

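The side view shows the fingers hovering over the gap between the block and the near yellow. The block centre is at about (560,-14), with its -y face near y = -78. I go down at y = -117.

{"api": "carry_out", "payload": {
  "motion": [
    [0,0,0.008,-30,-1,10,0],
    [0,0,0.008,-32,-1,50,0],
    [0,0,0.008,-32,-1,90,0],
    [0,0,0.008,-32,-1,110,0],
    [0,0,0.008,-32,-1,110,0]
  ]
}}

```text
clock: 6.38
position: [557.8, -116.5, 25.8]
ee_rot: [0.713, -0.702, -0.001, 0.001]
contact_force: [0.2, -1.2, -0.6]
gripper_width: 42.2
grasp_force: 0.0
```

{"api": "carry_out", "payload": {
  "motion": [
    [0,0,0,-6,0,0,0],
    [0,0,0,-12,0,0,0],
    [0,0,0,-18,0,0,0],
    [0,0,0,-24,0,0,0],
    [0,0,0,-30,0,0,0]
  ]
}}

```text
clock: 7.0
position: [558.1, -86.3, 27.6]
ee_rot: [0.712, -0.702, 0.0, 0.0]
contact_force: [0.2, -3.6, 2.1]
gripper_width: 42.9
grasp_force: 1.7
```

```bash
python3 -c "
from h import *
go()
d=get_image('top');print(block(d))"
```

```text
t 7.0 pos [558.1 -86.3  27.6] yaw -89.17 F [ 0.2 -3.6  2.1] w 42.9 j [ 0.13  0.53 -0.39  0.   -0.65 -0.12] tilt [ 0.0001 -0.0004]
(0, array([nan, nan]), np.float32(0.0), (0.0, 0.0))h.py:25: RuntimeWarning: Mean of empty slice.
  return len(P),P.mean(0),yaw,(a,b)
  ret = um.true_divide(
```

{"api": "carry_out", "payload": {
  "motion": [
    [0,0,0,-6,0,0,0],
    [0,0,0,-12,0,0,0],
    [0,0,0,-18,0,0,0],
    [0,0,0,-24,0,0,0],
    [0,0,0,-30,0,0,0]
  ]
}}

```text
clock: 7.68
position: [557.8, -56.3, 27.5]
ee_rot: [0.712, -0.702, 0.0, -0.0]
contact_force: [0.6, -4.1, 3.0]
gripper_width: 42.6
grasp_force: 2.5
```

{"api": "carry_out", "payload": {
  "motion": [
    [0,0,0,-6,0,0,0],
    [0,0,0,-12,0,0,0],
    [0,0,0,-18,0,0,0],
    [0,0,0,-24,0,0,0],
    [0,0,0,-30,0,0,0]
  ]
}}

```text
clock: 8.3
position: [557.3, -26.3, 27.5]
ee_rot: [0.712, -0.702, 0.0, 0.0]
contact_force: [0.3, -5.8, 3.2]
gripper_width: 42.4
grasp_force: 2.6
```

```bash
python3 -c "
from h import *
go()
d=get_image('top');print(block(d))
cv2.imwrite('pics/d.png',cv2.resize(d['color'][140:300,200:400],None,fx=3,fy=3))"
```

```text
t 8.3 pos [557.3 -26.3  27.5] yaw -89.19 F [ 0.3 -5.8  3.2] w 42.4 j [ 0.24  0.52 -0.41  0.   -0.64 -0.23] tilt [ 0.     -0.0002]
(0, array([nan, nan]), np.float32(0.0), (0.0, 0.0))h.py:25: RuntimeWarning: Mean of empty slice.
  return len(P),P.mean(0),yaw,(a,b)
  ret = um.true_divide(
```

View pics/d.png

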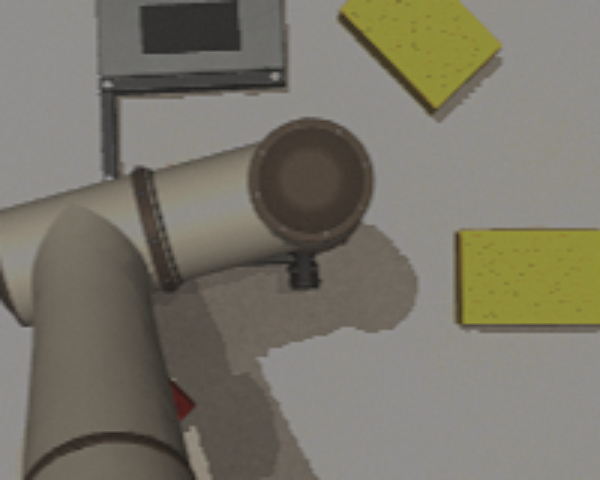

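The arm hides the block here, but nothing else has been disturbed. I push 13 mm more, which leaves a small gap to the side leg, then back off, lift and turn for the +x push.

{"api": "carry_out", "payload": {
  "motion": [
    [0,0,0,-6,0,0,0],
    [0,0,0,-13,0,0,0],
    [0,0,0,-13,0,0,0],
    [0,0,0,10,0,0,0],
    [0,0,0,25,0,0,0]
  ]
}}

```text
clock: 8.98
position: [557.4, -51.6, 26.9]
ee_rot: [0.712, -0.702, -0.0, -0.0]
contact_force: [0.1, -0.2, 0.2]
gripper_width: 42.5
grasp_force: 0.0
```

{"api": "carry_out", "payload": {
  "motion": [
    [0,0,0,0,0,-40,0],
    [0,0,0,0,0,-90,0.5],
    [0,0,-0.18,0,40,-110,1],
    [0,0,-0.36,0,80,-110,1],
    [0,0,-0.54,0,130,-110,1]
  ]
}}

```text
clock: 9.6
position: [426.8, -53.2, 137.4]
ee_rot: [0.875, -0.484, 0.0, -0.001]
contact_force: [-1.0, 0.7, 0.5]
gripper_width: 85.6
grasp_force: 0.0
```

```bash
python3 -c "
from h import *
go((450,65,140,1))
d=get_image('top');print(block(d))"
```

```text
t 9.6 pos [426.8 -53.2 137.4] yaw -57.96 F [-1.   0.7  0.5] w 85.6 j [ 0.26  0.17 -0.6  -0.   -0.79  0.3 ] tilt [0.0012 0.0009]
(450, 65, 140, 1) turn -1.029 shift [-87.9 -82.4  -2.5]
(24, array([558.8633629 ,  61.80173642]), np.float32(0.7733917), (58.77419662475586, 97.67955780029297))
```

The block is fully visible now: (558.9, 61.8), yaw 0.8°, still 13 mm off the side leg. Next is the +x push.

{"api": "carry_out", "payload": {
  "motion": [
    [0,0,-0.18,-14,-18,0,1],
    [0,0,-0.36,-28,-36,0,1],
    [0,0,-0.54,-42,-56,0,1],
    [0,0,-0.72,-56,-80,0,1],
    [0,0,-0.9,-68,-108,0,1]
  ]
}}

```text
clock: 10.28
position: [483.9, 62.1, 137.1]
ee_rot: [0.998, -0.056, -0.0, -0.0]
contact_force: [0.3, 0.4, -0.2]
gripper_width: 85.5
grasp_force: 0.0
```

```bash
python3 -c "
from h import *
go((480,62,27,1))"
```

```text
t 10.28 pos [483.9  62.1 137.1] yaw -6.41 F [ 0.3  0.4 -0.2] w 85.5 j [ 0.46  0.27 -0.47 -0.   -0.83  1.  ] tilt [-0.0004  0.0005]
(480, 62, 27, 1) turn -0.129 shift [ -3.8   0.6 110.1]
```

{"api": "carry_out", "payload": {
  "motion": [
    [0,0,-0.129,-4,0,0,1],
    [0,0,-0.129,-4,0,50,1],
    [0,0,-0.129,-4,0,95,1],
    [0,0,-0.129,-4,0,110,1],
    [0,0,-0.129,-4,0,110,1]
  ]
}}

```text
clock: 10.9
position: [479.0, 61.4, 25.9]
ee_rot: [1.0, 0.006, -0.002, 0.001]
contact_force: [0.1, 0.6, -0.4]
gripper_width: 85.3
grasp_force: 0.0
```

{"api": "carry_out", "payload": {
  "motion": [
    [0,0,0,7,0,0,1],
    [0,0,0,14,0,0,1],
    [0,0,0,20,0,0,1],
    [0,0,0,27,0,0,1],
    [0,0,0,34,0,0,1]
  ]
}}

```text
clock: 11.52
position: [511.4, 61.2, 27.1]
ee_rot: [1.0, 0.006, -0.003, 0.001]
contact_force: [-6.3, 0.6, 4.7]
gripper_width: 85.3
grasp_force: 3.2
```

{"api": "carry_out", "payload": {
  "motion": [
    [0,0,0,7,0,0,1],
    [0,0,0,14,0,0,1],
    [0,0,0,20,0,0,1],
    [0,0,0,27,0,0,1],
    [0,0,0,34,0,0,1]
  ]
}}

```text
clock: 12.15
position: [545.2, 61.6, 27.1]
ee_rot: [1.0, 0.006, -0.003, 0.001]
contact_force: [-5.9, 0.2, 5.4]
gripper_width: 85.5
grasp_force: 3.2
```

{"api": "carry_out", "payload": {
  "motion": [
    [0,0,0,6,0,0,1],
    [0,0,0,12,0,0,1],
    [0,0,0,18,0,0,1],
    [0,0,0,23,0,0,1]
  ]
}}

```text
clock: 12.65
position: [568.3, 61.9, 27.1]
ee_rot: [1.0, 0.006, -0.003, 0.001]
contact_force: [-5.8, 0.5, 5.4]
gripper_width: 85.7
grasp_force: 3.3
```

```bash
python3 -c "
from h import *
go()
d=get_image('top');print(block(d))"
```

```text
t 12.65 pos [568.3  61.9  27.1] yaw 0.64 F [-5.8  0.5  5.4] w 85.7 j [ 0.39  0.54 -0.37 -0.   -0.67  1.19] tilt [-0.0062 -0.0017]
(4, array([642.8820516 ,  22.43921313]), np.float32(-0.60796356), (19.77358627319336, 19.1396541595459))
```

{"api": "carry_out", "payload": {
  "motion": [
    [0,0,0,4,0,0,1],
    [0,0,0,7,0,0,1],
    [0,0,0,9,0,0,1]
  ]
}}

```text
clock: 13.08
position: [579.4, 62.8, 27.0]
ee_rot: [1.0, 0.006, -0.001, 0.0]
contact_force: [-2.9, -0.2, 0.2]
gripper_width: 85.5
grasp_force: 1.6
```

{"api": "carry_out", "payload": {
  "motion": [
    [0,0,0,1.5,0,0,1],
    [0,0,0,1.5,0,0,1]
  ]
}}

```text
clock: 13.32
position: [581.5, 63.0, 27.1]
ee_rot: [1.0, 0.006, 0.0, -0.0]
contact_force: [-1.3, -1.0, -1.0]
gripper_width: 85.5
grasp_force: 0.9
```

{"api": "carry_out", "payload": {
  "motion": [
    [0,0,0,1.5,0,0,1],
    [0,0,0,1.5,0,0,1]
  ]
}}

```text
clock: 13.58
position: [583.0, 63.1, 27.2]
ee_rot: [1.0, 0.006, 0.0, -0.0]
contact_force: [-2.2, -0.6, -1.6]
gripper_width: 85.3
grasp_force: 0.8
```

{"api": "carry_out", "payload": {
  "motion": [
    [0,0,0,1.5,0,0,1],
    [0,0,0,1.5,0,0,1]
  ]
}}

```text
clock: 13.82
position: [583.7, 63.0, 27.3]
ee_rot: [1.0, 0.006, -0.001, 0.0]
contact_force: [-4.9, 0.4, -0.5]
gripper_width: 85.3
grasp_force: 2.2
```

```bash
python3 -c "
from h import *
go()
d=get_image('top');print(block(d))"
```

```text
t 13.82 pos [583.7  63.   27.3] yaw 0.72 F [-4.9  0.4 -0.5] w 85.3 j [ 0.38  0.56 -0.33 -0.   -0.68  1.2 ] tilt [-0.0013 -0.0003]
(1, array([668.24291704,  14.44905577]), np.float32(0.0), (0.0, 0.0))
```

{"api": "carry_out", "payload": {
  "motion": [
    [0,0,0,1.5,0,0,1],
    [0,0,0,1.5,0,0,1]
  ]
}}

```text
clock: 14.12
position: [583.7, 62.9, 27.3]
ee_rot: [1.0, 0.006, -0.002, 0.0]
contact_force: [-8.4, 1.7, 4.3]
gripper_width: 85.4
grasp_force: 4.2
```

{"api": "carry_out", "payload": {
  "motion": [
    [0,0,0,1.5,0,0,1],
    [0,0,0,1.5,0,0,1]
  ]
}}

```text
clock: 14.38
position: [583.8, 62.8, 27.3]
ee_rot: [1.0, 0.007, -0.004, 0.001]
contact_force: [-10.5, 0.9, 7.2]
gripper_width: 85.4
grasp_force: 6.0
```

The force is rising with no further advance, so the block is on the back leg. Now the +y push.

{"api": "carry_out", "payload": {
  "motion": [
    [0,0,0,2,0,0,1],
    [0,0,0,-20,0,0,1],
    [0,0,0,-25,0,-40,0.5],
    [0,0,0.15,-25,20,-90,0],
    [0,0,0.33,-10,50,-110,0]
  ]
}}

```text
clock: 15.0
position: [581.0, 13.6, 142.1]
ee_rot: [0.987, -0.16, 0.005, -0.002]
contact_force: [0.6, 0.5, -0.9]
gripper_width: 42.6
grasp_force: 0.0
```

```bash
python3 -c "
from h import *
go((637,-45,135,-89))"
```

```text
t 15.0 pos [581.   13.6 142.1] yaw -18.38 F [ 0.6  0.5 -0.9] w 42.6 j [ 0.3   0.4  -0.25  0.   -0.91  0.95] tilt [0.0108 0.0018]
(637, -45, 135, -89) turn 1.233 shift [71.5 38.   7.6]
```

{"api": "carry_out", "payload": {
  "motion": [
    [0,0,0.18,15,8,5,0],
    [0,0,0.36,30,16,5,0],
    [0,0,0.54,45,24,5,0],
    [0,0,0.72,60,32,5,0],
    [0,0,0.9,72,38,5,0]
  ]
}}

```text
clock: 15.62
position: [636.9, -46.2, 133.4]
ee_rot: [0.819, -0.574, 0.002, -0.002]
contact_force: [-0.3, -0.4, 0.1]
gripper_width: 42.8
grasp_force: 0.0
```

{"api": "carry_out", "payload": {
  "motion": [
    [0,0,0.18,0,0,0,0],
    [0,0,0.333,0,0,0,0],
    [0,0,0.333,0,0,0,0]
  ]
}}

```text
clock: 16.0
position: [636.0, -45.7, 133.2]
ee_rot: [0.715, -0.699, 0.001, -0.001]
contact_force: [0.0, 0.2, 0.3]
gripper_width: 42.6
grasp_force: 0.0
```

```bash
python3 -c "
from h import *
go((637,-42,27,-89))
d=get_image('top');print(block(d))
e=get_image('side')
cv2.imwrite('pics/e.png',np.hstack([cv2.resize(d['color'][140:270,200:360],None,fx=2.5,fy=2.5),cv2.resize(e['color'][150:280,220:380],None,fx=2.5,fy=2.5)]))"
```

```text
t 16.0 pos [636.  -45.7 133.2] yaw -88.75 F [0.  0.2 0.3] w 42.6 j [ 0.18  0.5  -0.11  0.   -0.96 -0.16] tilt [0.0041 0.    ]
(637, -42, 27, -89) turn 0.004 shift [ -3.7  -0.7 106.2]
(1, array([609.68753803,  32.57087724]), np.float32(0.0), (0.0, 0.0))
```

View pics/e.png

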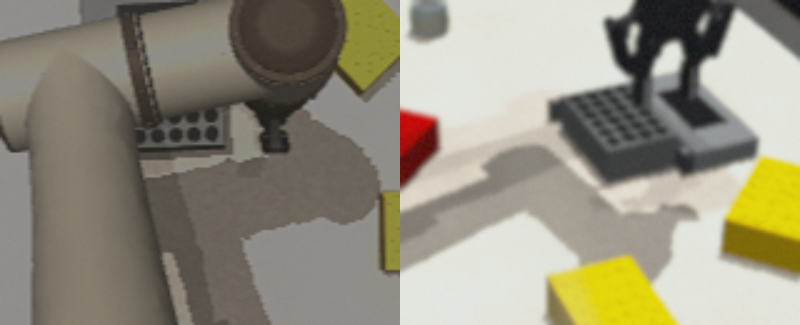

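The side view shows the block lying along the back leg, with the fingers in free bench to its -y side. I go down at x = 632, which keeps the far finger off the back leg, and push +y.

{"api": "carry_out", "payload": {
  "motion": [
    [0,0,0.004,-3,4,20,0],
    [0,0,0.004,-3,4,60,0],
    [0,0,0.004,-3,4,95,0],
    [0,0,0.004,-3,4,106,0],
    [0,0,0.004,-3,4,106,0]
  ]
}}

```text
clock: 16.73
position: [630.7, -42.7, 26.3]
ee_rot: [0.713, -0.701, 0.0, 0.0]
contact_force: [-0.1, 0.8, 0.9]
gripper_width: 42.6
grasp_force: 0.0
```

{"api": "carry_out", "payload": {
  "motion": [
    [0,0,0,-6,0,0,0],
    [0,0,0,-12,0,0,0],
    [0,0,0,-18,0,0,0],
    [0,0,0,-22,0,0,0],
    [0,0,0,-26,0,0,0]
  ]
}}

```text
clock: 17.35
position: [629.9, -16.3, 26.4]
ee_rot: [0.713, -0.701, 0.0, -0.0]
contact_force: [0.7, -0.1, -0.3]
gripper_width: 42.6
grasp_force: 0.0
```

{"api": "carry_out", "payload": {
  "motion": [
    [0,0,0,-3,0,0,0],
    [0,0,0,-6,0,0,0],
    [0,0,0,-8,0,0,0],
    [0,0,0,-8,0,0,0]
  ]
}}

```text
clock: 17.85
position: [629.4, -9.1, 26.2]
ee_rot: [0.713, -0.702, -0.0, 0.0]
contact_force: [-0.5, -2.6, 0.2]
gripper_width: 42.6
grasp_force: 1.3
```

{"api": "carry_out", "payload": {
  "motion": [
    [0,0,0,-2,0,0,0],
    [0,0,0,-4,0,0,0],
    [0,0,0,-4,0,0,0]
  ]
}}

```text
clock: 18.23
position: [629.5, -4.7, 26.3]
ee_rot: [0.713, -0.701, -0.0, 0.0]
contact_force: [-1.7, -3.1, -0.0]
gripper_width: 42.6
grasp_force: 1.6
```

{"api": "carry_out", "payload": {
  "motion": [
    [0,0,0,-2,0,0,0],
    [0,0,0,-3,0,0,0],
    [0,0,0,-3,0,0,0]
  ]
}}

```text
clock: 18.6
position: [629.4, -1.6, 26.2]
ee_rot: [0.713, -0.701, -0.0, 0.0]
contact_force: [-1.9, -3.0, 0.8]
gripper_width: 42.8
grasp_force: 1.7
```

{"api": "carry_out", "payload": {
  "motion": [
    [0,0,0,-2,0,0,0],
    [0,0,0,-2,0,0,0]
  ]
}}

```text
clock: 18.85
position: [629.4, 0.4, 26.2]
ee_rot: [0.713, -0.701, -0.0, 0.0]
contact_force: [-1.6, -2.8, 0.6]
gripper_width: 43.0
grasp_force: 1.8
```

{"api": "carry_out", "payload": {
  "motion": [
    [0,0,0,-2,0,0,0],
    [0,0,0,-2,0,0,0]
  ]
}}

```text
clock: 19.1
position: [629.4, 2.4, 26.2]
ee_rot: [0.713, -0.701, -0.0, 0.0]
contact_force: [-1.9, -3.7, 1.2]
gripper_width: 42.3
grasp_force: 1.8
```

{"api": "carry_out", "payload": {
  "motion": [
    [0,0,0,-2,0,0,0],
    [0,0,0,-2,0,0,0]
  ]
}}

```text
clock: 19.35
position: [629.5, 2.8, 26.3]
ee_rot: [0.713, -0.701, 0.0, 0.001]
contact_force: [0.6, -9.7, 0.5]
gripper_width: 42.9
grasp_force: 4.9
```

{"api": "carry_out", "payload": {
  "motion": [
    [0,0,0,-1.5,0,0,0],
    [0,0,0,-1.5,0,0,0]
  ]
}}

```text
clock: 19.6
position: [629.5, 2.9, 26.4]
ee_rot: [0.713, -0.701, 0.001, 0.001]
contact_force: [0.7, -15.5, 0.4]
gripper_width: 42.5
grasp_force: 7.4
```

The block has stopped on the side leg: force at 15 N with no advance. I back off, lift, and move away for a clear look on the way to a final +x press.

{"api": "carry_out", "payload": {
  "motion": [
    [0,0,0,10,0,0,0],
    [0,0,0,22,0,0,0],
    [0,0,0,25,0,-40,0],
    [0,0,0,25,0,-90,0.5],
    [0,0,-0.18,25,50,-115,1]
  ]
}}

```text
clock: 20.23
position: [584.0, -19.2, 144.4]
ee_rot: [0.775, -0.632, 0.003, -0.003]
contact_force: [-0.7, 0.0, -0.2]
gripper_width: 76.9
grasp_force: 0.0
```

{"api": "carry_out", "payload": {
  "motion": [
    [0,0,-0.18,0,50,0,1],
    [0,0,-0.36,-10,100,0,1],
    [0,0,-0.54,-10,140,0,1],
    [0,0,-0.72,-10,140,0,1]
  ]
}}

```text
clock: 20.72
position: [438.1, -37.6, 141.7]
ee_rot: [0.948, -0.319, 0.0, -0.001]
contact_force: [0.8, 0.8, 0.4]
gripper_width: 85.6
grasp_force: 0.0
```

```bash
python3 -c "
from h import *
go((550,72,130,1))
d=get_image('top');print(block(d))
cv2.imwrite('pics/f.png',cv2.resize(d['color'][130:220,220:320],None,fx=6,fy=6,interpolation=cv2.INTER_CUBIC))"
```

```text
t 20.73 pos [438.1 -37.6 141.7] yaw -37.19 F [0.8 0.8 0.4] w 85.6 j [ 0.29  0.18 -0.57 -0.   -0.81  0.64] tilt [0.0006 0.0013]
(550, 72, 130, 1) turn -0.666 shift [  22.9 -155.    12. ]
(24, array([638.49505163,  77.21142468]), np.float32(0.9156418), (58.93907928466797, 97.83554077148438))
```

View pics/f.png

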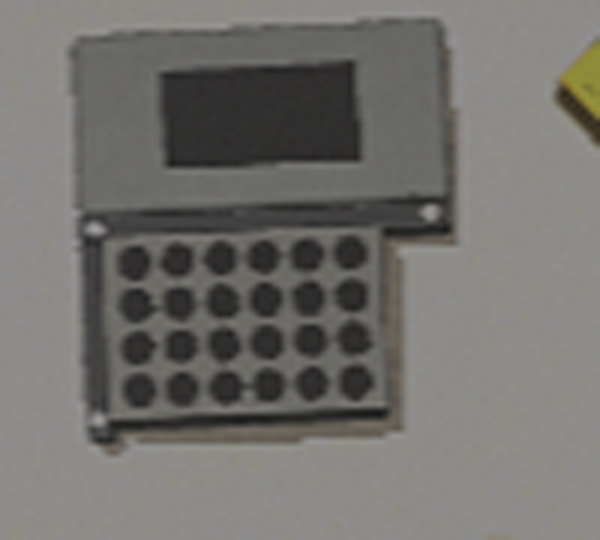

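The block sits in the corner at (638.5, 77.2), yaw 0.9°, which matches home (638.7, 76.3) within calibration. I make one light +x press to seat it on the back leg.

{"api": "carry_out", "payload": {
  "motion": [
    [0,0,-0.17,5,-38,0,1],
    [0,0,-0.34,10,-76,0,1],
    [0,0,-0.51,15,-114,0,1],
    [0,0,-0.666,20,-150,0,1],
    [0,0,-0.666,20,-150,0,1]
  ]
}}

```text
clock: 21.4
position: [550.3, 71.5, 141.1]
ee_rot: [1.0, 0.005, 0.001, -0.001]
contact_force: [-0.3, -0.1, -0.4]
gripper_width: 85.4
grasp_force: 0.0
```

```bash
python3 -c "
from h import *
go((552,68,27,1))"
```

```text
t 21.4 pos [550.3  71.5 141.1] yaw 0.63 F [-0.3 -0.1 -0.4] w 85.4 j [ 0.42  0.36 -0.31 -0.   -0.89  1.16] tilt [0.0021 0.0011]
(552, 68, 27, 1) turn -0.007 shift [  1.5   3.6 114.1]
```

{"api": "carry_out", "payload": {
  "motion": [
    [0,0,-0.006,0,4,40,1],
    [0,0,-0.006,0,4,85,1],
    [0,0,-0.006,0,4,113,1],
    [0,0,-0.006,10,4,113,1],
    [0,0,-0.006,20,4,113,1]
  ]
}}

```text
clock: 22.02
position: [569.8, 65.8, 29.7]
ee_rot: [1.0, 0.008, 0.001, -0.0]
contact_force: [-0.2, 0.2, 0.7]
gripper_width: 85.4
grasp_force: 0.0
```

{"api": "carry_out", "payload": {
  "motion": [
    [0,0,0,4,0,0,1],
    [0,0,0,7,0,0,1],
    [0,0,0,9,0,0,1],
    [0,0,0,9,0,0,1]
  ]
}}

```text
clock: 22.52
position: [576.9, 65.7, 28.5]
ee_rot: [1.0, 0.009, 0.0, -0.0]
contact_force: [0.1, -0.4, -0.5]
gripper_width: 85.4
grasp_force: 0.0
```

{"api": "carry_out", "payload": {
  "motion": [
    [0,0,0,2,0,0,1],
    [0,0,0,2,0,0,1]
  ]
}}

```text
clock: 22.78
position: [579.0, 65.8, 28.3]
ee_rot: [1.0, 0.009, 0.0, 0.0]
contact_force: [0.1, -0.2, 0.6]
gripper_width: 85.2
grasp_force: 0.0
```

{"api": "carry_out", "payload": {
  "motion": [
    [0,0,0,2,0,0,1],
    [0,0,0,2,0,0,1]
  ]
}}

```text
clock: 23.02
position: [581.1, 65.8, 28.3]
ee_rot: [1.0, 0.009, 0.0, -0.0]
contact_force: [-1.3, -1.0, 0.0]
gripper_width: 85.4
grasp_force: 0.0
```

{"api": "carry_out", "payload": {
  "motion": [
    [0,0,0,2,0,0,1],
    [0,0,0,2,0,0,1]
  ]
}}

```text
clock: 23.28
position: [583.1, 65.8, 28.3]
ee_rot: [1.0, 0.009, 0.0, -0.0]
contact_force: [-0.3, 0.1, 0.7]
gripper_width: 85.2
grasp_force: 0.0
```

{"api": "carry_out", "payload": {
  "motion": [
    [0,0,0,2,0,0,1],
    [0,0,0,2,0,0,1]
  ]
}}

```text
clock: 23.52
position: [583.8, 65.7, 28.1]
ee_rot: [1.0, 0.009, -0.001, 0.0]
contact_force: [-3.8, 1.2, 1.5]
gripper_width: 85.2
grasp_force: 2.0
```

{"api": "carry_out", "payload": {
  "motion": [
    [0,0,0,2,0,0,1],
    [0,0,0,2,0,0,1]
  ]
}}

```text
clock: 23.78
position: [583.9, 65.6, 28.1]
ee_rot: [1.0, 0.009, -0.003, 0.001]
contact_force: [-9.1, 2.9, 6.4]
gripper_width: 85.4
grasp_force: 4.5
```

Contact came at the same 583.8 as before, so the block was already seated. I back off straight, lift and check.

{"api": "carry_out", "payload": {
  "motion": [
    [0,0,0,-15,0,0,1],
    [0,0,0,-35,0,0,1],
    [0,0,0,-50,0,-50,1],
    [0,0,0,-90,40,-100,1],
    [0,0,0,-140,75,-120,1]
  ]
}}

```text
clock: 24.4
position: [459.9, -3.9, 145.5]
ee_rot: [1.0, 0.009, 0.003, -0.001]
contact_force: [-0.2, -1.1, 0.7]
gripper_width: 85.6
grasp_force: 0.0
```

{"api": "carry_out", "payload": {
  "motion": [
    [0,0,0,0,40,0,1],
    [0,0,0,0,60,0,1],
    [0,0,0,0,60,0,1]
  ]
}}

```text
clock: 24.78
position: [459.8, -64.8, 143.6]
ee_rot: [1.0, 0.007, 0.001, -0.0]
contact_force: [0.4, 0.2, 1.0]
gripper_width: 85.2
grasp_force: 0.0
```

```bash
python3 -c "
from h import *
go()
d=get_image('top');print(block(d))
# rect centre of block as a cross-check of flush: gap in stop axes
n,c,y,_=block(d); Rm=R.from_euler('z',0.76,degrees=True).as_matrix()[:2,:2]
print('offset from home, stop axes',Rm.T@(c-[638.68,76.33]))"
```

```text
t 24.77 pos [459.8 -64.8 143.6] yaw 0.84 F [0.4 0.2 1. ] w 85.2 j [ 0.21  0.22 -0.52  0.   -0.83  1.37] tilt [0.0021 0.0002]
(22, array([641.21474513,  77.25891874]), np.float32(1.0604858), (59.029117584228516, 97.80021667480469))
offset from home, stop axes [2.54684343 0.89521587]
```

```bash
sed -i 's/return len(P),P.mean(0)/return len(P),np.array(c)/' h.py; python3 -c "
from h import *
d=get_image('top'); n,c,y,s=block(d); Rm=R.from_euler('z',0.76,degrees=True).as_matrix()[:2,:2]
print(n,c,y,s,Rm.T@(c-[638.68,76.33]))
im=cv2.imread('pics/f.png')
# same measure on far-left well columns before/after: raw shift between the two top pictures around the block
a=cv2.cvtColor(im,cv2.COLOR_BGR2GRAY).astype(np.float32)
b=cv2.cvtColor(cv2.resize(d['color'][130:220,220:320],None,fx=6,fy=6,interpolation=cv2.INTER_CUBIC),cv2.COLOR_BGR2GRAY).astype(np.float32)
r=np.s_[240:370,115:375]
print('shift px/6',cv2.phaseCorrelate(a[r].copy(),b[r].copy(),cv2.createHanningWindow((260,130),cv2.CV_32F)))"
```

```text
22 [638.47991943  77.12039185] 1.0574188 (59.096717834472656, 97.80874633789062) [-0.18957912  0.7929762 ]
shift px/6 ((-0.012066670703916316, 0.48794908123488767), 0.8621764199004416)
```

```bash
python3 -c "
from bench import *
print(job_done())"
```

```text
the job is handed in; nothing more can be done
None
```

The job is handed in: I slid the block into the corner until it stopped firmly against both legs, and the last camera check put it within about 1 mm of home. The bottle, jar and tube stand were never approached, and the hand finished clear of everything about 25 s into the 72 s.

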